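Move the clip-on torch head from the parking rack to the torch mount

TASK

Take the torch head with the pink ceramic cup off the parking rack: squeeze its red release button fully in and keep it held in while you pull the head straight up out of its socket, then feel your way and push it down into the socket of the blue-based torch mount until it is fully home and clipped in, with its button sprung back out. Be gentle: do not yank, lever or ram the head against either socket, and leave the white-cupped head and everything else on the bench where it is.

Things in the scene. Friction and masses are not known exactly. Their poses are not given: they have to be found in the camera images.
- pink: Torch head to be moved: black collar block 34 x 34 mm, 42 mm tall, a black neck on top (to 62 mm above the origin) bending towards +x to a pink ceramic cup, a brass spigot below. Origin: on the spigot's axis in the underside of the collar (seating shoulder); z up; red release button on the +y face of the collar. Pressed flush, it is 34 mm across y, centred on the axis. Mass 0.12 to 0.25 kg.
- pink_button (a joint): Release button of the pink head, in m: 0 = fully out (clip engaged when seated), about 0.0055 = pressed flush with the collar's +y face; the tooth clears the socket's lip from 0.004 on. It presses towards the head's -y. Sprung: 6 N to start, about 12 N when flush.
- pink_cap (a point): Centre of the outer face of the pink head's red button (18 mm wide, 20 mm tall); when out, 22.5 mm along +y from the head's axis and 23 mm above its origin. Moves with the button.
- pink_tooth (a point): Top outer edge of the steel clip tooth, which moves with the button: when out it sticks out 4 mm from the spigot's +y face, flat top 10.5 mm below the head's origin, a ramp beneath (pushing the head in with the button out snaps it past the lip at about 15 to 25 N).
- pink_spigot (a point): Centre of the lower end of the pink head's square brass spigot, 20 x 20 mm, 26 mm long, square-edged.
- pink_cup (a point): Tip of the pink ceramic cup (19 mm across), 70 mm along the head's +x and 49 mm above its origin.
- white: The second torch head, the same but with a white ceramic cup, clipped in the other socket of the rack; to be left alone.
- rack: Parking rack, fixed: teal base plate 110 x 220 x 12 mm with two aluminium sockets 48 x 48 mm, mouths 50 mm above its origin (centre of its underside), 60 mm to its +y and -y. The pink head starts clipped in either one, its axes parallel to the rack's: its tooth is hooked with 1.5 mm play under the lip on the socket's +y side (orange stripe).
- rack_left (a point): Centre of the mouth of the rack's +y socket: square well 22.4 mm wide, 30 mm deep, 2.5 mm 45 degree lead-in; on its +y side a lip 9 mm deep with a groove below.
- rack_right (a point): Centre of the mouth of the rack's -y socket, the same.
- mount: Torch mount, fixed: blue base plate 120 x 120 x 12 mm. On it a steel socket 48 x 48 mm, same well, lip and groove as the rack's: groove on its +y side (orange stripe), so the head goes in with its y axis along the mount's +y. The socket is clamped on an adjustable post as last left: mouth 64 to 76 mm above the mount's origin (centre of underside), up to 2.5 mm off centre along y; stiff.
- mount_mouth (a point): Nominal centre of the mouth of the mount's socket, 70 mm above the mount's origin; axes are the mount's. It belongs to the base plate: the true mouth is up to 6 mm higher or lower and up to 2.5 mm to +y or -y of it, and has to be found by feel or by eye.
- valve (a joint): Brass spring pin in the well of the mount's socket, in m: 0 = up (its top 19 mm below the true mouth), grows as it is pushed down; a head with its shoulder on the mouth reads 0.007, a clipped one let go about 0.005 to 0.007. It pushes up with 4 to 6 N, so an unclipped head pops up again.
- hammer: Hammer lying on the bench, to be left alone.
- wrench: Wrench lying on the bench, to be left alone.
- brush: Brush lying on the bench, to be left alone.
- flange: Loose steel flange ring, 110 mm across, to be left alone.
- tube: Green tin standing upright, 44 mm across, 85 mm tall, to be left alone.
- jar: Jar, 64 mm across, 90 mm tall, to be left alone.
Things that resemble listed ones, but are neither listed nor needed, are in the scene too. What is shaped like the pink but orange is not meant. What is shaped like the rack but yellow is not meant.

How it is judged (in metres and radians):
On the way, in this order (a step that is already met when the one before it is completed fails the run):
1. the pink head's release button is held pressed while the head is still in the rack (value of joint pink_button above 0.004 m and z of pink in the frame of rack below 0.058 m), for 0.2 s.
2. the pink head is pulled right out of its rack socket (z of pink in the frame of rack above 0.08 m), for 0.1 s.
At the end, for the whole second after the job is handed in: The pink-cupped head sits clipped in the mount's socket: within 7 mm sideways of the nominal mouth centre and no more than 10 mm above it, pressing the spring pin in by more than 4 mm, upright within 0.15 rad, its button sprung out to within 1.2 mm, at rest and let go (horizontal distance between pink and mount_mouth below 0.007 m and z of pink in the frame of mount_mouth below 0.01 m and value of joint valve above 0.004 m and value of joint pink_button below 0.0012 m and angle between the z axis of pink and the z axis of mount_mouth, either way round below 0.15 rad and linear speed of pink below 0.01 m/s and contact force between the fingers and pink below 0.1 N); the robot touches nothing.
It fails at once if the pink head is yanked, levered or pushed against the rack with more than 40 N (contact force between pink and rack above 40 N).
It fails at once if the pink head is rammed or levered against the mount with more than 40 N (contact force between pink and mount above 40 N).
It fails at once if the white head is moved more than 10 mm (distance of white from where it was at the start of the episode above 0.01 m).
It fails at once if something else loose on the bench is moved more than 30 mm (distance of any of hammer, wrench, brush, flange, tube, jar from where it was at the start of the episode above 0.03 m).
It also fails if it takes over 67 s, if anything falls off the work surface, if the arm or the gripper's body presses on something with over 40 N, if the wrist force passes 120 N, or if a joint passes its speed limit or range.

ROBOT

A 6-joint arm with a two-finger parallel gripper is mounted at the origin on the work surface. World frame = base frame: x ahead of the robot, y to its left, z up, the work surface at z = 0. Lengths are in mm, angles in rad, forces in N, time in s.
With the tool pointing down it reaches from about 350 to 975 mm from the base axis. Payload 7.1 kg.
Tool frame: the origin (TCP) lies midway between the tips of the shut fingers; the grasp point (between the pads) lies 19 mm behind it (ctrl.grip_depth is the distance from the TCP to the grasp point, in mm); z points along the fingers, y is the line along which they close (so a half turn about z gives the same grasp; the last joint's range is limited). The gripper opens to 88 mm and grips with 3 to 60 N. Pads are 20 mm wide; open, the fingers measure 115 mm over their backs; the gripper's body (75 mm by 178 mm) begins 61 mm behind the grasp point.
Start: joints at [-1.361, 0.423, 1.63, -0, 1.089, -0.019], TCP at [141.775, -608.691, 222.675] pointing down, gripper open.
Joint ranges: [-3, 3], [-0.9, 2.11], [0.09, 2.58], [-1.31, 4.45], [0.11, 2.69], [-2.54, 2.54]. Speed limits (rad/s): [2.39, 2.39, 3.01, 3.14, 3.14, 3.14].

INTERFACE

Orientations are given as a rotation vector (axis times angle).
In Python, from workcell import ctrl, cams gives the robot as it stands.
- The arm moves only by the tool move_arm, never from a script. Its argument "steps" is a list of rows, each a list of 3 entries, a list of its own where there are three numbers: the shift along the tool's x, y, z in units of 25 mm (1.0 is 25 mm), then the turn about the tool's z in units of 5 degrees (1.0 is 5 degrees), then the closure, from 0 (fully open) to 1 (shut). A call has 1 to 20 rows; each row shifts and turns the commanded pose from where the row before left it, along the tool's axes as they then stand; what a row does not reach is not made up. A row lasts 1/12 s, in which the tool goes at most 41.7 mm and 7.16 degrees, less where a joint would pass 70% of its speed; a pose out of reach is approached as far as the arm can. A call is refused whole if a number of a shift passes 1 or a number of a turn 1, either way. A call with a gripper value outside its range is refused whole. The fingers move at their own pace and stop on an object; the grip force is fixed at half the most. Time passes only in rows, so rows that do not move let the fingers close. It gives the time, the measured TCP pose, the force, the opening and the grip force at its end, in the units of the state.
- ctrl.get_obs(): the state, without advancing time (a new reading comes with each control period).
- cams.get_image(name): name is "side" or "top"; returns a dict with "image" (480x640x3 uint8, red, green, blue), "camera_matrix" (3x3 intrinsics, pixels), "k1" (the pictures are not rectified: a ray, as slopes to the right and down, at radius r is drawn at 1 + k1 r^2 times it, then the intrinsics apply), "xyz" and "rotation" of the camera in the world. Camera axes: x right, y down, z forward; pixel columns grow to the right and rows downward; lengths in mm; the calibration is good to about 2 mm. A picture is of the moment at which its call begins. There is no depth.
- ctrl.close_job(): hands the job in; it is judged then, once.
Trained networks look in the newest picture that a camera, given by its name, has taken for a name from the list of things; names that differ only in an ending like _2 or _b are one class to them, and where a whole thing is asked for, a point or a joint stands for the part that bears it (a point fixed in the world has none). Each returns a list of dicts, best first, with "p" (0 to 1); they miss things now and then, are a little off and sometimes report something else, mostly with a low value. They report only what shows in the picture. A call takes as long as a camera call. They do not tell look-alikes from the thing itself.
- cams.boxes_of(camera, thing): "rect" ([centre column, centre row, width, height] in pixels, round what is visible of it).
- cams.cut_out(camera, thing): "pixels" (480x640 bool, what is visible of it) and "rect" ([centre column, centre row, width, height] in pixels, round what is visible of it).
The state is a dict: "t": time; "qpos": joint angles; "qvel": joint speeds; "joint_torque": joint torques, N m; "ee_pos": TCP position; "orientation": TCP orientation; "ft_force": force on the tool from outside, world axes, zero at the start; "moment": the same for the moment, N m; "width": finger opening in mm; "grasp_force": force on a finger pad.
Only numpy, scipy, OpenCV 4.12 (cv2) and the standard library are available. Lean on these libraries where they do the work, as an engineer would, in place of code of your own. Each camera call takes 0.05 s, during which the arm holds its last target. There are 200 camera calls.

## Working session

There is one attempt and no reset: what is moved stays moved. The work goes in short steps, Python scripts to look and compute and a tool call to move; the robot and the scene stay as the last step left them, time stands still between calls to the robot, and variables do not carry over. Pictures are saved under pics/ and viewed, at most 10 in all, crops included, and the job is handed in when it is done.

Besides the shell and the picture viewer there is one more tool, called after "Emit:" as name(argument=value, ...) on one line, values as JSON. move_arm: Moves the arm, as the interface text tells. Its arguments: {"type":"object","properties":{"steps":{"type":"array"}},"required":["steps"]}

```bash
mkdir -p pics; cat > h.py <<'E'
import numpy as np, cv2, json
from workcell import ctrl, cams
def shot(c):
    return cams.get_image(c)
def ray(d,u,v):
    K=np.array(d["camera_matrix"],float); k1=d["k1"]
    p=cv2.undistortPoints(np.array([[[u,v]]],float),K,np.array([k1,0,0,0,0.]))[0,0]
    r=np.array(d["rotation"],float)
    if r.size==3: r=cv2.Rodrigues(r)[0]
    return np.array(d["xyz"],float), r.reshape(3,3)@np.array([p[0],p[1],1])
def at_z(d,u,v,z):
    o,r=ray(d,u,v); return o+r*(z-o[2])/r[2]
def proj(d,P):
    R=np.array(d["rotation"],float)
    if R.size==3: R=cv2.Rodrigues(R)[0]
    P=np.atleast_2d(P); c=(P-np.array(d["xyz"]))@R.reshape(3,3)
    return cv2.projectPoints(c.reshape(-1,1,3),np.zeros(3),np.zeros(3),np.array(d["camera_matrix"],float),np.array([d["k1"],0,0,0,0.]))[0][:,0]
def tri(rs):
    A=0;b=0
    for o,r in rs:
        r=r/np.linalg.norm(r);M=np.eye(3)-np.outer(r,r);A=A+M;b=b+M@o
    return np.linalg.solve(A,b)
def save(n,im): cv2.imwrite("pics/"+n,im[:,:,::-1])
E
python3 - <<'E'
from h import *
np.set_printoptions(precision=3,suppress=True)
for c in("top","side"):
    d=shot(c); save(c+"0.png",d["image"]); print(c,d["xyz"],np.array(d["rotation"]).tolist(),d["camera_matrix"],d["k1"])
    for t in("pink","pink_cup","pink_cap","white","rack","rack_left","rack_right","mount","mount_mouth","tube","jar"):
        print(t,[(round(b["p"],2),np.round(b["rect"]).tolist()) for b in cams.boxes_of(c,t)][:4])
print(ctrl.get_obs())
E
```

```text
top [ 376.348   28.114 1069.627] [-2.166964938854642, 2.1307020784954775, -0.12775524357139345] [[451.401   0.    317.955]
 [  0.    451.401 235.43 ]
 [  0.      0.      1.   ]] -0.0656039672546574
pink [(0.76, [223.0, 275.0, 28.0, 35.0]), (0.58, [234.0, 194.0, 20.0, 45.0])]
pink_cup [(0.77, [235.0, 193.0, 20.0, 46.0]), (0.57, [223.0, 277.0, 30.0, 30.0]), (0.18, [266.0, 209.0, 95.0, 55.0])]
pink_cap [(0.68, [495.0, 324.0, 42.0, 114.0])]
white [(0.71, [286.0, 187.0, 18.0, 44.0]), (0.52, [394.0, 245.0, 66.0, 63.0])]
rack [(0.7, [203.0, 372.0, 96.0, 61.0]), (0.63, [266.0, 209.0, 97.0, 54.0]), (0.58, [419.0, 139.0, 23.0, 29.0])]
rack_left [(0.85, [265.0, 209.0, 92.0, 56.0]), (0.62, [203.0, 371.0, 97.0, 63.0])]
rack_right [(0.91, [264.0, 210.0, 96.0, 58.0]), (0.61, [204.0, 372.0, 101.0, 56.0])]
mount [(0.98, [395.0, 245.0, 66.0, 60.0])]
mount_mouth [(0.76, [395.0, 245.0, 65.0, 63.0])]
tube [(0.81, [419.0, 139.0, 23.0, 28.0])]
jar [(0.62, [274.0, 129.0, 30.0, 37.0])]
side [ 268.512 1173.83  1178.648] [-0.2819438876382213, 2.802477458909981, -1.2051047774998236] [[562.252   0.    318.505]
 
[... 602 characters left out ...]
), (0.72, [280.0, 290.0, 46.0, 67.0]), (0.53, [342.0, 374.0, 23.0, 42.0])]
mount [(0.89, [330.0, 222.0, 48.0, 40.0])]
mount_mouth [(0.6, [328.0, 219.0, 46.0, 35.0])]
tube [(0.9, [261.0, 192.0, 16.0, 27.0])]
jar [(0.84, [219.0, 265.0, 27.0, 36.0])]
{'t': 1.2, 'qpos': array([-1.361,  0.423,  1.63 , -0.   ,  1.089, -0.019]), 'qvel': array([-0.001,  0.003,  0.001, -0.001, -0.001,  0.001]), 'joint_torque': array([ -0.003, -54.459, -27.405,   0.065,   0.017,  -0.   ]), 'ee_pos': array([ 141.753, -608.703,  222.683]), 'orientation': array([ 3.121,  0.359, -0.   ]), 'ft_force': array([ 0.015, -0.464,  0.256]), 'moment': array([ 0.048, -0.012, -0.017]), 'grasp_force': 0.0, 'width': 88.01047845884639}
```

View pictures.

View pics/top0.png

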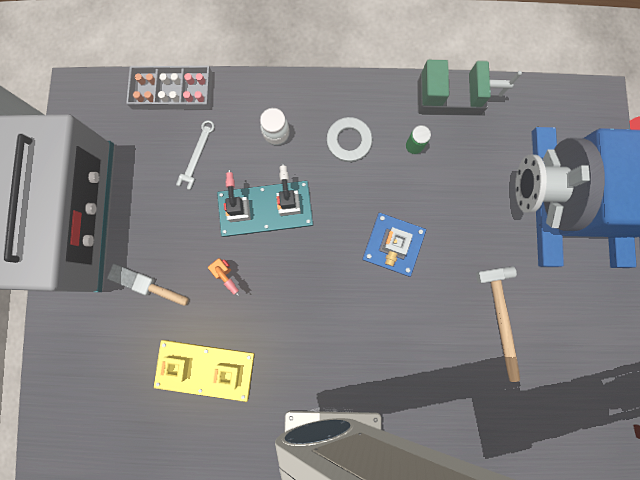

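View pics/side0.png

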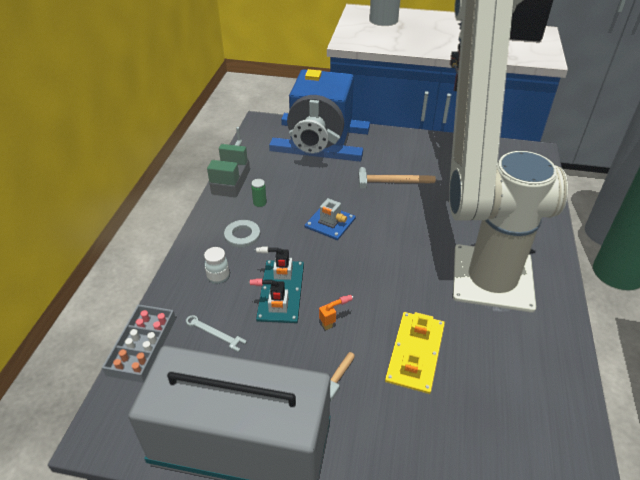

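```bash
python3 - <<'E'
import cv2,numpy as np
a=cv2.imread("pics/top0.png");b=cv2.imread("pics/side0.png")
A=cv2.resize(a[160:310,200:330],None,fx=4,fy=4,interpolation=cv2.INTER_CUBIC)
B=cv2.resize(b[235:345,240:310],None,fx=4,fy=4,interpolation=cv2.INTER_CUBIC)
im=np.zeros((600,800,3),np.uint8);im[:600,:520]=A;im[:440,520:800]=B
cv2.imwrite("pics/crop0.png",im)
E
```

```text
(no output)
```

View pics/crop0.png

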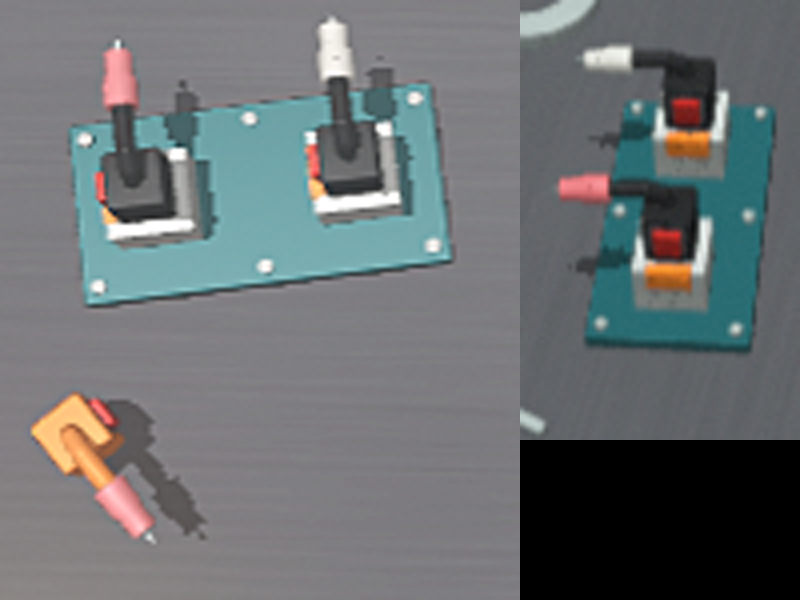

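```bash
python3 - <<'E'
from h import *
np.set_printoptions(precision=1,suppress=True)
im=np.zeros((600,800,3),np.uint8)
D={}
for c in("top","side"):
    D[c]=d=shot(c)
def mask(d,lo,hi,box):
    h=cv2.cvtColor(d["image"],cv2.COLOR_RGB2HSV); m=cv2.inRange(h,lo,hi); k=np.zeros_like(m); x0,y0,x1,y1=box; k[y0:y1,x0:x1]=m[y0:y1,x0:x1]; return k
def fit(d,m,z,name):
    v,u=np.nonzero(m); pts=np.array([at_z(d,a,b,z)[:2] for a,b in zip(u,v)],np.float32)
    r=cv2.minAreaRect(pts); print(name,r, len(u)); print(cv2.boxPoints(r).round(1).tolist())
fit(D["top"],mask(D["top"],(80,100,40),(98,255,255),(205,170,325,245)),12,"rack top")
fit(D["top"],mask(D["top"],(100,120,60),(125,255,255),(355,205,435,285)),12,"mount top")
fit(D["side"],mask(D["side"],(80,100,40),(98,255,255),(250,255,312,325)),12,"rack side")
fit(D["side"],mask(D["side"],(100,120,60),(125,255,255),(295,190,365,245)),12,"mount side")
a=D["top"]["image"];b=D["side"]["image"]
im[:560,:]=0
im[:600,:400]=cv2.resize(a[205:280,370:420],None,fx=8,fy=8,interpolation=cv2.INTER_CUBIC)
im[:400,400:800]=cv2.resize(b[192:242,305:355],None,fx=8,fy=8,interpolation=cv2.INTER_CUBIC)
save("crop1.png",im)
E
```

```text
rack top ((578.5202026367188, 171.49246215820312), (108.77562713623047, 216.9830780029297), 7.918633460998535) 113
[[509.70001220703125, 271.5], [539.5999755859375, 56.5], [647.2999877929688, 71.5], [617.4000244140625, 286.3999938964844]]
mount top ((497.62127685546875, -138.87176513671875), (118.16462707519531, 118.97117614746094), 71.1268310546875) 1551
[[422.20001220703125, -175.5], [534.7999877929688, -214.0], [573.0, -102.19999694824219], [460.3999938964844, -63.70000076293945]]
rack side ((576.4097290039062, 176.7296600341797), (109.7921142578125, 224.8955078125), 8.279386520385742) 1392
[[505.8999938964844, 280.1000061035156], [538.2999877929688, 57.5], [646.9000244140625, 73.4000015258789], [614.5, 295.8999938964844]]
mount side ((496.427001953125, -132.63760375976562), (126.98458099365234, 121.60383605957031), 71.704345703125) 553
[[418.79998779296875, -173.8000030517578], [534.2000122070312, -212.0], [574.0999755859375, -91.4000015258789], [458.6000061035156, -53.29999923706055]]
```

View pics/crop1.png

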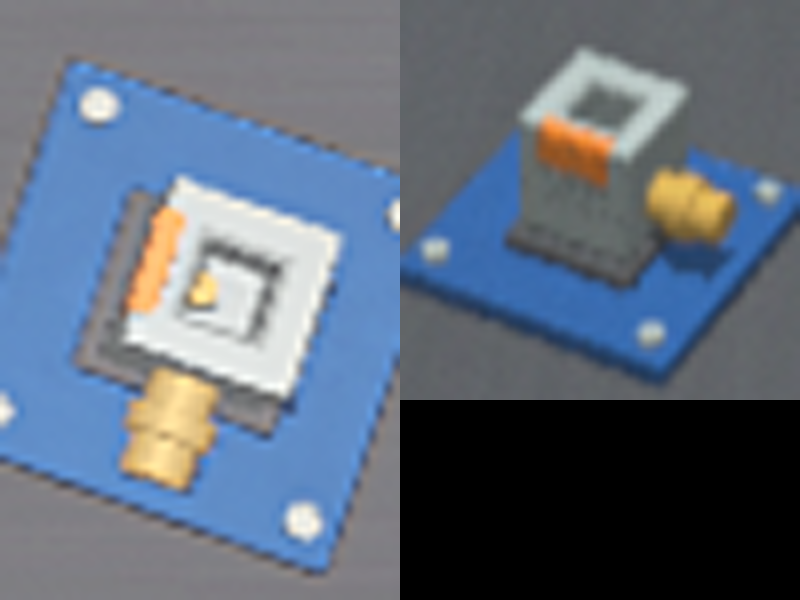

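```bash
cat > fit.py <<'E'
from h import *
from scipy.optimize import minimize
np.set_printoptions(precision=2,suppress=True)
S=6
def hullmask(m):
    n,l,s,_=cv2.connectedComponentsWithStats(m); 
    v,u=np.nonzero(m); return cv2.convexHull(np.stack([u,v],1).astype(np.int32))
def raster(poly,box):
    x0,y0,x1,y1=box; im=np.zeros(((y1-y0)*S,(x1-x0)*S),np.uint8)
    p=(poly-[x0-.5,y0-.5])*S-.5   # pixel centre convention
    cv2.fillConvexPoly(im,cv2.convexHull((p*16).round().astype(np.int32)),1,shift=4); return im>0
def obsmask(m,box):
    x0,y0,x1,y1=box; k=np.zeros_like(m); k[y0:y1,x0:x1]=m[y0:y1,x0:x1]
    k=cv2.morphologyEx(k,cv2.MORPH_OPEN,np.ones((2,2),np.uint8)) if k.sum()>255*300 else k
    h=hullmask(k); o=np.zeros_like(m); cv2.fillConvexPoly(o,h,1)
    return cv2.resize(o[y0:y1,x0:x1],None,fx=S,fy=S,interpolation=cv2.INTER_NEAREST)>0
def box3(x,y,a,sx,sy,z0,z1,oy=0):
    c,s=np.cos(a),np.sin(a); return np.array([[x+c*i*sx/2-s*(j*sy/2+oy),y+s*i*sx/2+c*(j*sy/2+oy),z] for i in(-1,1) for j in(-1,1) for z in(z0,z1)])
def iou(A,B): return (A&B).sum()/(A|B).sum()
def plate(obs,p0,sx,sy):
    def f(p): return -sum(iou(o,raster(proj(d,box3(p[0],p[1],p[2],sx,sy,0,12)),b)) for d,o,b in obs)
    r=minimize(f,p0,method="Nelder-Mead",options=dict(initial_simplex=[p0]+[np.add(p0,e) for e in([6,0,0],[0,6,0],[0,0,.05])],xatol=.02,fatol=1e-5)); return r.x,r.fun/len(obs)
E
python3 - <<'E'
from fit import *
D={c:shot(c) for c in("top","side")}
H={c:cv2.cvtColor(D[c]["image"],cv2.COLOR_RGB2HSV) for c in D}
for c,(u,v) in dict(top=(265,225),side=(298,280)).items(): print("teal",H[c][v,u])
for nm,lo,hi,bx,p0,s in(("rack",(80,80,30),(102,255,255),dict(top=(208,172,322,245),side=(248,250,312,328)),[578,172,.14],(110,220)),
                  ("mount",(104,120,50),(125,255,255),dict(top=(355,205,435,285),side=(298,190,362,245)),[497,-138,-.33],(120,120))):
    obs=[(D[c],obsmask(cv2.inRange(H[c],lo,hi),bx[c]),bx[c]) for c in D]
    print(nm,plate(obs,p0,*s),[plate([o],p0,*s) for o in obs])
E
```

```text
teal [ 78   6 228]
teal [ 92 163 114]
rack (array([575.69, 170.51,   0.14]), np.float64(-0.9493189537229514)) [(array([577.38, 168.1 ,   0.14]), np.float64(-0.9785836571822862)), (array([574.12, 174.25,   0.14]), np.float64(-0.9739632409483272))]
mount (array([ 495.17, -140.6 ,   -0.33]), np.float64(-0.8933542411353236)) [(array([ 495.79, -141.62,   -0.33]), np.float64(-0.9784848804130228)), (array([ 493.29, -135.08,   -0.32]), np.float64(-0.8780173482032219))]
```

Emit:
move_arm(steps=[[[0, 0, 0], 1, 0], [[0.7, -1, 0], 0, 0], [[0.7, -1, 0], 0, 0], [[0.7, -1, 0], 0, 0], [[0.7, -1, 0], 0, 0], [[0.7, -1, 0], 0, 0], [[0.7, -1, 0], 0, 0], [[0.7, -1, 0], 0, 0], [[0.7, -1, 0], 0, 0], [[0.7, -1, 0], 0, 0], [[0.7, -1, 0], 0, 0], [[0.7, -1, 0], 0, 0], [[0.7, -1, 0], 0, 0], [[0.7, -1, 0], 0, 0], [[0.7, -1, 0], 0, 0], [[0.7, -1, 0], 0, 0], [[0.7, -1, 0], 0, 0], [[0.7, -1, 0], 0, 0], [[0.7, -1, 0], 0, 0], [[0.7, -1, 0], 0, 0]])

```text
t: 3.07
ee_pos: [404.5, -90.1, 223.0]
orientation: [3.133, 0.222, 0.001]
ft_force: [0.4, -0.3, -0.4]
width: 87.9
grasp_force: 0.0
```

Emit:
move_arm(steps=[[[0.7, -1, 0], 0, 0], [[0.7, -1, 0], 0, 0], [[0.7, -1, 0], 0, 0], [[0.7, -1, 0], 0, 0], [[0.7, -1, 0], 0, 0], [[0.7, -1, 0], 0, 0], [[0.7, -1, 0], 0, 0], [[0.7, -1, 0], 0, 0], [[0.7, -1, 0], 0, 0], [[0.7, -1, 0], 0, 0], [[0.5, -0.8, 0], 0, 0], [[0, 0, 1], 0, 0], [[0, 0, 1], 0, 0], [[0, 0, 0.5], 0, 0], [[0, 0, 0], 0, 0], [[0, 0, 0], 0, 0]])

```text
t: 4.4
ee_pos: [551.2, 201.9, 159.9]
orientation: [3.133, 0.222, -0.002]
ft_force: [-0.2, -0.1, 0.8]
width: 87.6
grasp_force: 0.0
```

```bash
python3 - <<'E'
from h import *
np.set_printoptions(precision=2,suppress=True)
o=ctrl.get_obs();print(o["t"],o["ee_pos"],o["orientation"],np.degrees(2*np.arctan2(o["orientation"][1],o["orientation"][0])),o["ft_force"],o["moment"])
im=np.zeros((600,800,3),np.uint8)
for i,c in enumerate(("top","side")):
    d=shot(c); t=proj(d,o["ee_pos"])[0]; print(c,t)
    save(c+"1full.png",d["image"])
    u,v=t.round().astype(int); k=d["image"][v-75:v+75,u-50:u+50].copy()
    e=cv2.resize(k,None,fx=4,fy=4,interpolation=cv2.INTER_CUBIC)
    im[:,i*400:i*400+400]=e[:600]
    p=(t-[u-50,v-75]+.5)*4-.5
    cv2.circle(im,(int(p[0])+i*400,int(p[1])),3,(0,255,0),-1)
save("crop2.png",im)
E
```

```text
4.4 [551.21 201.92 159.95] [ 3.13  0.22 -0.  ] 8.095062998869128 [-0.25 -0.1   0.82] [-0.01  0.02 -0.03]
top [239.49 207.18]
side [285.18 259.56]
```

View pics/crop2.png

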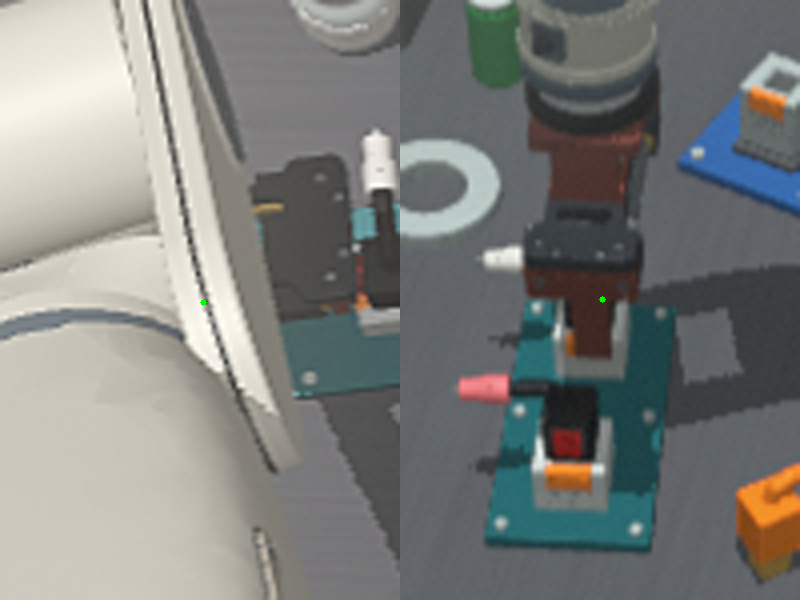

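```bash
python3 - <<'E'
from h import *
np.set_printoptions(precision=2,suppress=True)
o=ctrl.get_obs(); d=shot("side"); im=d["image"]
a=np.radians(8.095); X=np.array([np.cos(a),np.sin(a),0]);Y=np.array([-np.sin(a),np.cos(a),0])
P=o["ee_pos"]+np.array([X*i*10+Y*57.5+[0,0,z] for i in(-1,1) for z in(0,30)])
print(proj(d,P))
h=cv2.cvtColor(im,cv2.COLOR_RGB2HSV)
# finger rows around the tip
for r in range(262,280): print(r,[tuple(im[r,c]) if 0 else int(im[r,c].astype(int).sum()) for c in range(272,296)])
# red cap & collar of pink
m=((h[...,0]<6)|(h[...,0]>174))&(h[...,1]>170)&(h[...,2]>90); m[:282]=0;m[305:]=0;m[:,:270]=0;m[:,290:]=0
v,u=np.nonzero(m); print("cap",u.mean(),v.mean(),u.min(),u.max(),v.min(),v.max())
g=((h[...,0]>5)&(h[...,0]<16)&(h[...,1]>180)&(h[...,2]>150)); g[:298]=0;g[312:]=0;g[:,:265]=0;g[:,292:]=0
v,u=np.nonzero(g); print("stripe",u.mean(),v.mean(),u.min(),u.max(),v.min(),v.max())
for c in ("pink_cap","pink"): print(c,[(round(b["p"],2),np.round(b["rect"],1).tolist()) for b in cams.boxes_of("side",c)][:3])
for nm,(cx,cy) in dict(top=(577.4,168.1),side=(574.1,174.3),mean=(575.7,170.5)).items():
    A=np.array([cx,cy,0])+60*Y
    print(nm,A, "cap pred",proj(d,A+Y*22.5+[0,0,73.])[0],"stripe edge",proj(d,np.array([A+Y*24+[0,0,50],A+X*8+Y*24+[0,0,45],A-X*8+Y*24+[0,0,45]])).tolist())
E
```

```text
[[286.35 275.83]
 [285.88 267.4 ]
 [278.29 275.48]
 [277.7  267.05]]
262 [258, 191, 319, 322, 131, 102, 136, 142, 140, 145, 139, 133, 142, 137, 140, 104, 175, 394, 400, 350, 223, 173, 167, 172]
263 [255, 203, 344, 372, 147, 100, 134, 131, 140, 141, 134, 135, 137, 141, 144, 102, 189, 388, 396, 331, 228, 165, 169, 173]
264 [258, 258, 378, 392, 152, 104, 132, 145, 140, 144, 139, 142, 135, 133, 136, 104, 189, 396, 400, 324, 232, 173, 179, 166]
265 [256, 289, 420, 393, 151, 87, 138, 137, 137, 137, 140, 139, 138, 135, 140, 115, 235, 393, 395, 319, 235, 173, 163, 163]
266 [205, 322, 589, 419, 227, 123, 140, 135, 142, 143, 138, 139, 140, 144, 136, 144, 297, 395, 386, 308, 232, 177, 161, 163]
267 [174, 367, 648, 427, 353, 274, 163, 145, 134, 141, 136, 144, 142, 139, 139, 203, 367, 398, 374, 294, 227, 171, 168, 171]
268 [224, 493, 656, 426, 373, 321, 185, 131, 141, 140, 145, 138, 145, 137, 140, 216, 393, 393, 362, 297, 213, 167, 168, 170]
269 [268, 458, 556, 375, 334, 288, 185, 139, 139, 137, 131, 129, 130, 133, 135, 221, 389, 391, 359, 299, 204, 169, 165, 165]
270 [274, 357, 413, 323, 291, 26
[... 1383 characters left out ...]
88.0, 36.2, 21.2])]
pink [(0.63, [335.4, 311.0, 33.4, 33.7]), (0.59, [265.8, 291.6, 35.4, 26.5]), (0.41, [280.6, 291.2, 41.7, 64.1])]
top [568.95 227.5    0.  ] cap pred [276.62 295.17] stripe edge [[276.99153289664787, 301.38947670415894], [274.0585043870554, 302.4927544103728], [280.11455060975703, 302.7696457272045]]
side [565.65 233.7    0.  ] cap pred [277.25 297.14] stripe edge [[277.61886219982915, 303.35978418990214], [274.67449478998714, 304.46171650223994], [280.75091770864566, 304.7404081118632]]
mean [567.25 229.9    0.  ] cap pred [277.02 295.95] stripe edge [[277.3902651116789, 302.17525090385936], [274.4523429979087, 303.2779926723201], [280.5165710405795, 303.55560578033055]]
```

Emit:
move_arm(steps=[[[0.5, -0.5, 0], 0, 0], [[0.37, -0.45, 0], 0, 0], [[0, 0, 0.8], 0, 0], [[0, 0, 0.8], 0, 0], [[0, 0, 0.8], 0, 0], [[0, 0, 0.8], 0, 0], [[0, 0, 0.6], 0, 0], [[0, 0, 0.36], 0, 0], [[0, 0, 0], 0, 0], [[0, 0, 0], 0, 0]])

```text
t: 5.48
ee_pos: [570.0, 228.8, 56.6]
orientation: [-3.134, -0.222, -0.0]
ft_force: [-1.1, -0.5, -0.0]
width: 88.1
grasp_force: 0.0
```

```bash
python3 - <<'E'
from h import *
np.set_printoptions(precision=2,suppress=True)
o=ctrl.get_obs();print(o["t"],o["ee_pos"],o["ft_force"],o["moment"],ctrl.grip_depth)
d=shot("side"); t=proj(d,o["ee_pos"])[0]; print(t)
im=cv2.resize(d["image"][235:335,220:340],None,fx=6,fy=6,interpolation=cv2.INTER_CUBIC)
save("crop3.png",im)
E
```

```text
5.4833 [570.   228.83  56.63] [-1.09 -0.47 -0.02] [ 0.06  0.04 -0.06] 18.700000000000003
[277.38 293.14]
```

View pics/crop3.png

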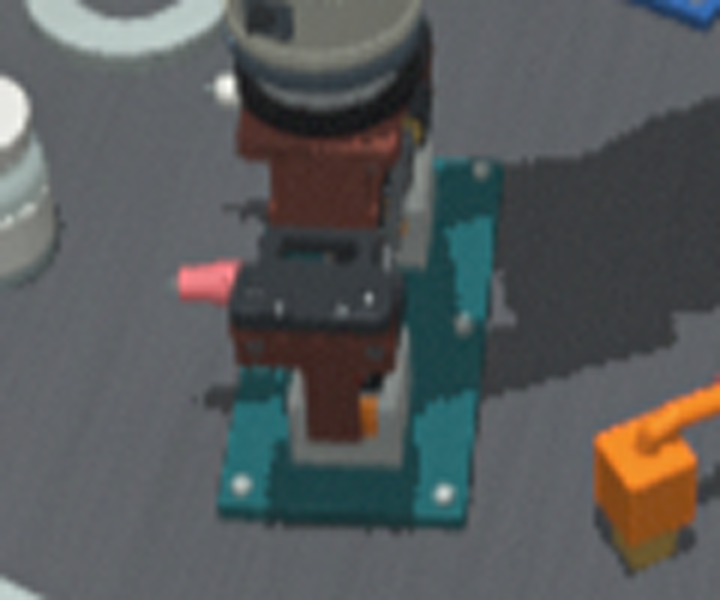

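```bash
python3 - <<'E'
from h import *
np.set_printoptions(precision=2,suppress=True)
o=ctrl.get_obs(); d=shot("side"); im=d["image"].astype(int)
a=np.radians(8.095); X=np.array([np.cos(a),np.sin(a),0]);Y=np.array([-np.sin(a),np.cos(a),0])
T=o["ee_pos"]
print("finger tip back",proj(d,[T+X*i*10+Y*q for i in(-1,1) for q in(50,57.5)]).tolist())
A=T.copy();A[2]=0
print("socket front edges z40",proj(d,[A+X*i*24+Y*24+[0,0,40] for i in(-1,1)]).tolist())
print("socket front edges z15",proj(d,[A+X*i*24+Y*24+[0,0,15] for i in(-1,1)]).tolist())
for r in(302,304,306,308,310,312): print(r,im[r,264:293].sum(1).tolist())
E
```

```text
finger tip back [[278.8864832229211, 307.79613183015937], [278.5653264255215, 310.0500322698483], [271.1708193707273, 307.44064175894806], [270.82071916279517, 309.6919663977822]]
socket front edges z40 [[285.57538031132833, 304.6232926734832], [267.43948547811726, 303.79206698816745]]
socket front edges z15 [[285.9428280161166, 310.7170542313718], [268.0139068525659, 309.8874484945888]]
302 [246, 264, 251, 202, 350, 357, 292, 161, 127, 145, 134, 136, 124, 141, 133, 161, 296, 299, 324, 387, 393, 383, 315, 292, 186, 168, 170, 239, 245]
304 [260, 264, 264, 238, 277, 300, 257, 142, 133, 143, 139, 129, 131, 143, 134, 147, 241, 254, 276, 309, 307, 301, 295, 266, 184, 232, 241, 261, 265]
306 [266, 265, 265, 266, 262, 294, 293, 149, 135, 134, 129, 133, 135, 136, 126, 145, 204, 225, 240, 293, 292, 298, 287, 234, 179, 253, 262, 265, 261]
308 [265, 256, 213, 205, 238, 302, 296, 239, 225, 207, 203, 201, 200, 199, 178, 192, 279, 297, 286, 298, 299, 300, 293, 198, 178, 254, 264, 262, 256]
310 [256, 180, 157, 168, 223, 306, 307, 304, 306, 307, 301, 299, 303, 297, 296, 304, 303, 302, 299, 301, 301, 303, 292, 185, 165, 177, 257, 269, 265]
312 [260, 178, 160, 171, 177, 212, 213, 216, 227, 233, 224, 226, 224, 236, 236, 236, 237, 247, 237, 240, 252, 263, 250, 174, 159, 179, 251, 262, 267]
```

Emit:
move_arm(steps=[[[0, 0, 0], 0, 0.2], [[0, 0, 0], 0, 0.3], [[0, 0, 0], 0, 0.4], [[0, 0, 0], 0, 0.44], [[0, 0, 0], 0, 0.44], [[0, 0, 0], 0, 0.44], [[0, 0, 0], 0, 0.44]])

```text
t: 6.17
ee_pos: [569.6, 228.8, 56.2]
orientation: [3.134, 0.222, -0.0]
ft_force: [-0.0, -0.4, 0.7]
width: 49.5
grasp_force: 0.0
```

Emit:
move_arm(steps=[[[0, 0, 0], 0, 0.46], [[0, 0, 0], 0, 0.47], [[0, 0, 0], 0, 0.47]])

```text
t: 6.42
ee_pos: [569.7, 228.9, 56.2]
orientation: [-3.134, -0.222, -0.0]
ft_force: [-0.6, 0.5, -0.3]
width: 46.3
grasp_force: 0.6
```

Emit:
move_arm(steps=[[[0, 0, 0], 0, 0.48], [[0, 0, 0], 0, 0.49], [[0, 0, 0], 0, 0.49]])

```text
t: 6.67
ee_pos: [569.7, 229.5, 56.4]
orientation: [-3.133, -0.222, -0.0]
ft_force: [-1.7, 5.6, 1.4]
width: 45.1
grasp_force: 2.6
```

Emit:
move_arm(steps=[[[0, -0.06, 0], 0, 0.49], [[0, 0, 0], 0, 0.49], [[0, 0, 0], 0, 0.49]])

```text
t: 6.92
ee_pos: [569.4, 230.0, 56.0]
orientation: [3.133, 0.222, -0.0]
ft_force: [-0.4, -0.7, 0.0]
width: 44.7
grasp_force: 0.0
```

Emit:
move_arm(steps=[[[0, 0, 0], 0, 0.51], [[0, 0, 0], 0, 0.53], [[0, 0, 0], 0, 0.53]])

```text
t: 7.17
ee_pos: [569.4, 231.1, 56.4]
orientation: [-3.133, -0.221, -0.0]
ft_force: [-2.2, 5.2, 2.2]
width: 41.6
grasp_force: 3.0
```

Emit:
move_arm(steps=[[[0, 0.02, 0], 0, 0.54], [[0, 0, 0], 0, 0.55], [[0, 0, 0], 0, 0.55]])

```text
t: 7.42
ee_pos: [569.5, 230.9, 56.5]
orientation: [-3.132, -0.221, -0.0]
ft_force: [-3.3, 6.9, 2.1]
width: 39.5
grasp_force: 3.6
```

Emit:
move_arm(steps=[[[0, 0, 0], 0, 0.56], [[0, 0, 0], 0, 0.57], [[0, 0, 0], 0, 0.57]])

```text
t: 7.67
ee_pos: [569.4, 230.9, 56.5]
orientation: [-3.132, -0.221, -0.0]
ft_force: [-2.7, 6.2, 2.5]
width: 37.4
grasp_force: 4.6
```

Emit:
move_arm(steps=[[[0, 0, 0], 0, 0.58], [[0, 0, 0], 0, 0.59], [[0, 0, 0], 0, 0.59]])

```text
t: 7.92
ee_pos: [569.5, 230.3, 56.4]
orientation: [-3.133, -0.222, -0.0]
ft_force: [-1.6, 5.9, 3.1]
width: 36.3
grasp_force: 7.1
```

Emit:
move_arm(steps=[[[0, 0, 0], 0, 0.6], [[0, 0, 0], 0, 0.61], [[0, 0, 0], 0, 0.61]])

```text
t: 8.17
ee_pos: [569.6, 229.7, 56.3]
orientation: [3.134, 0.222, 0.0]
ft_force: [-2.7, 2.9, 3.5]
width: 34.3
grasp_force: 9.8
```

Emit:
move_arm(steps=[[[0, 0, 0], 0, 0.63], [[0, 0, 0], 0, 0.66], [[0, 0, 0], 0, 0.7], [[0, 0, 0], 0, 0.7], [[0, 0, 0], 0, 0.7]])

```text
t: 8.58
ee_pos: [569.6, 229.6, 56.3]
orientation: [3.134, 0.222, 0.0]
ft_force: [-1.5, 0.7, 5.9]
width: 33.8
grasp_force: 30.0
```

Emit:
move_arm(steps=[[[0, 0, -0.04], 0, 0.7], [[0, 0, -0.06], 0, 0.7], [[0, 0, -0.06], 0, 0.7], [[0, 0, 0], 0, 0.7]])

```text
t: 8.92
ee_pos: [569.3, 229.6, 60.0]
orientation: [3.133, 0.222, -0.001]
ft_force: [-1.2, 1.0, -2.3]
width: 34.0
grasp_force: 30.0
```

Emit:
move_arm(steps=[[[0, 0, -0.1], 0, 0.7], [[0, 0, -0.15], 0, 0.7], [[0, 0, -0.15], 0, 0.7]])

```text
t: 9.17
ee_pos: [569.4, 229.6, 70.4]
orientation: [3.133, 0.222, -0.0]
ft_force: [0.0, -0.1, -2.2]
width: 33.7
grasp_force: 30.0
```

Emit:
move_arm(steps=[[[0, 0, -0.3], 0, 0.7], [[0, 0, -0.5], 0, 0.7], [[0, 0, -0.8], 0, 0.7], [[0, 0, -0.9], 0, 0.7], [[0, 0, -0.9], 0, 0.7], [[0, 0, -0.7], 0, 0.7], [[0, 0, -0.3], 0, 0.7], [[0, 0, 0], 0, 0.7]])

```text
t: 9.83
ee_pos: [570.9, 230.2, 183.2]
orientation: [-3.132, -0.222, -0.007]
ft_force: [-0.4, 0.0, -2.1]
width: 33.6
grasp_force: 30.0
```

```bash
python3 - <<'E'
from fit import *
o=ctrl.get_obs(); print(o["t"],o["ee_pos"],o["orientation"],o["ft_force"],o["moment"],o["width"],o["grasp_force"])
D={c:shot(c) for c in("top","side")}
H={c:cv2.cvtColor(D[c]["image"],cv2.COLOR_RGB2HSV) for c in D}
im=np.zeros((600,800,3),np.uint8)
bx=dict(top=(355,205,435,285),side=(298,185,365,245))
# plate corners: fit each view, dump masks
for i,c in enumerate(D):
    m=cv2.inRange(H[c],(104,120,50),(125,255,255)); b=bx[c]; e=D[c]["image"].copy()
    k=obsmask(m,b)
    p,f=plate([(D[c],k,b)],[496,-140,-.33],120,120); print(c,p,np.degrees(p[2]),f)
    x0,y0,x1,y1=b; s=400/(x1-x0)
    e=cv2.resize(e[y0:y1,x0:x1],None,fx=s,fy=s,interpolation=cv2.INTER_CUBIC)
    P=proj(D[c],box3(495.8,-140,-.33,120,120,0,12))
    for q in (P-[x0-.5,y0-.5])*s: cv2.circle(e,tuple(int(v) for v in q),2,(255,0,0),-1)
    P=proj(D[c],box3(495.8,-140,-.33,48,48,70,70))
    for q in (P-[x0-.5,y0-.5])*s: cv2.circle(e,tuple(int(v) for v in q),2,(0,255,0),-1)
    im[:min(600,e.shape[0]),i*400:i*400+400]=e[:600]
save("crop4.png",im)
E
```

```text
9.8333 [570.88 230.2  183.18] [-3.13 -0.22 -0.01] [-0.36  0.03 -2.06] [-0.01 -0.03 -0.03] 33.60181312123379 29.99511256814003
top [ 495.69 -141.63   -0.33] -18.9412253771666 -0.9793775383514657
side [ 493.21 -135.35   -0.32] -18.448284227207115 -0.8767249081703564
```

View pics/crop4.png

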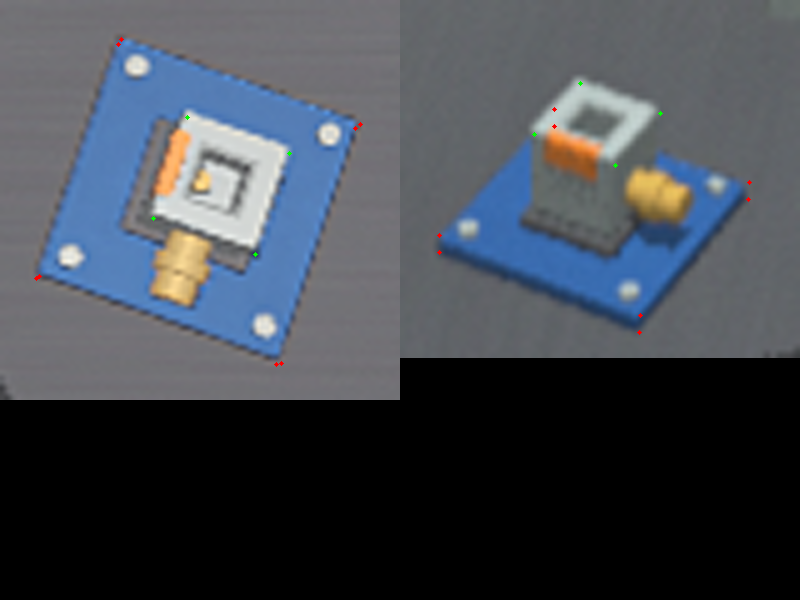

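```bash
sed -i '/MORPH_OPEN/d' fit.py; python3 - <<'E'
from fit import *
D={c:shot(c) for c in("top","side")}
H={c:cv2.cvtColor(D[c]["image"],cv2.COLOR_RGB2HSV) for c in D}
bx=dict(top=(355,205,435,285),side=(298,190,365,245))
ob=[(D[c],obsmask(cv2.inRange(H[c],(104,120,50),(125,255,255)),bx[c]),bx[c]) for c in D]
# side view: plate far corner hidden by socket -> add socket block to the model hull
def model(d,p,c): 
    P=box3(p[0],p[1],p[2],120,120,0,12); return proj(d,P)
pt,ft=plate(ob[:1],[497,-139,-.33],120,120); print("top plate",pt,np.degrees(pt[2]),ft)
def lin(c,m): # centroid of bright top face
    pass
# top face of the socket: bright grey
res={}
for c,b in dict(top=(380,220,415,262),side=(315,192,350,220)).items():
    h=H[c]; m=((h[...,1]<45)&(h[...,2]>(185 if c=="top" else 150))).astype(np.uint8)*255
    x0,y0,x1,y1=b; k=np.zeros_like(m);k[y0:y1,x0:x1]=m[y0:y1,x0:x1]
    n,l,s,_=cv2.connectedComponentsWithStats(k); j=1+np.argmax(s[1:,4]); k=((l==j)*255).astype(np.uint8); print(c,s[j])
    res[c]=(obsmask(k,b),b)
def face(p,cs,full=False):
    x,y,z,a=p; return -sum(iou(res[c][0],raster(proj(D[c],box3(x,y,a,48,48,z,z)),res[c][1])) for c in cs)/len(cs)
p0=[498,-139,70,-.33]
f=lambda q:face([q[0],q[1],q[2],pt[2]],("top","side"))
r=minimize(f,p0[:3],method="Nelder-Mead",options=dict(initial_simplex=[p0[:3]]+[np.add(p0[:3],e) for e in([5,0,0],[0,5,0],[0,0,6])],xatol=.02,fatol=1e-5)); print("face",r.x,r.fun,[face([*r.x,pt[2]],(c,)) for c in res])
Y=np.array([-np.sin(pt[2]),np.cos(pt[2])]);X=np.array([Y[1],-Y[0]]); print("offset in mount x,y",(r.x[:2]-pt[:2])@X,(r.x[:2]-pt[:2])@Y)
# rack check top
b=(208,172,322,245); k=obsmask(cv2.inRange(H["top"],(80,80,30),(102,255,255)),b)
pr,fr=plate([(D["top"],k,b)],[578,172,.14],110,220); print("rack top",pr,np.degrees(pr[2]),fr, pr[:2]+60*np.array([-np.sin(pr[2]),np.cos(pr[2])]))
E
```

```text
top plate [ 497.96 -139.52   -0.33] -19.117573005345477 -0.9792481392708465
top [386 227  26  27 335]
side [320 198  21  14 106]
face [ 497.7  -138.9    74.05] -0.9119562899789093 [np.float64(-0.9419478831044034), np.float64(-0.8819646968534152)]
offset in mount x,y -0.45275718945826915 0.49732468863566776
rack top [579.75 166.72   0.14] 8.156866614784866 -0.7455881872529483 [571.23 226.11]
```

Emit:
move_arm(steps=[[[-0.2, 0.5, 0], 0, 0.7], [[-0.3, 0.9, 0], 0, 0.7], [[-0.3, 0.9, 0], 0, 0.7], [[-0.3, 0.9, 0], 0, 0.7], [[-0.3, 0.9, 0], 0, 0.7], [[-0.3, 0.9, 0], 0, 0.7], [[-0.3, 0.9, 0], 0, 0.7], [[-0.3, 0.9, 0], 0, 0.7], [[-0.3, 0.9, 0], 0, 0.7], [[-0.3, 0.9, 0], 0, 0.7], [[-0.4, 0.9, 0], 0, 0.7], [[-0.4, 0.9, 0], 0, 0.7], [[-0.4, 0.9, 0], 0, 0.7], [[-0.4, 0.9, 0], 0, 0.7], [[-0.4, 0.9, 0], 0, 0.7], [[-0.2, 0.6, 0], 0, 0.7]])

```text
t: 11.37
ee_pos: [489.4, -129.3, 179.3]
orientation: [-3.134, -0.221, 0.004]
ft_force: [0.1, 0.5, -2.1]
width: 33.9
grasp_force: 30.0
```

Emit:
move_arm(steps=[[[0, 0, 0], 0.9, 0.7], [[0, 0, 0], 0.9, 0.7], [[0, 0, 0], 0.9, 0.7], [[0, 0, 0], 0.9, 0.7], [[0, 0, 0], 0.9, 0.7], [[0, 0, 0], 0.92, 0.7], [[0, 0, 0], 0, 0.7], [[0, 0, 0], 0, 0.7]])

```text
t: 12.03
ee_pos: [490.7, -127.5, 179.5]
orientation: [-3.099, 0.515, 0.002]
ft_force: [0.3, -0.1, -2.2]
width: 33.8
grasp_force: 30.0
```

```bash
python3 - <<'E'
from h import *
np.set_printoptions(precision=2,suppress=True)
o=ctrl.get_obs(); r=o["orientation"]; r=r if r[0]>0 else -r; psi=2*np.arctan2(r[1],r[0]); print(o["t"],o["ee_pos"],np.degrees(psi),o["ft_force"],o["moment"],o["width"])
X=np.array([np.cos(psi),np.sin(psi)]);Y=np.array([np.sin(psi),-np.cos(psi)])
dl=np.array([497.7,-138.9])-o["ee_pos"][:2]; print("tool units",dl@X/25,dl@Y/25)
E
```

```text
12.0333 [ 490.69 -127.54  179.52] -18.87134512846445 [ 0.33 -0.08 -2.16] [ 0.   -0.04  0.04] 33.80577389786731
tool units 0.41211669151041846 0.339241524205679
```

Emit:
move_arm(steps=[[[0.41, 0.34, 0], 0, 0.7], [[0, 0, 0.7], 0, 0.7], [[0, 0, 0.7], 0, 0.7], [[0, 0, 0.6], 0, 0.7], [[0, 0, 0.4], 0, 0.7], [[0, 0, 0.14], 0, 0.7], [[0, 0, 0], 0, 0.7]])

```text
t: 12.62
ee_pos: [498.2, -138.9, 115.8]
orientation: [-3.099, 0.517, 0.003]
ft_force: [0.5, 0.2, -1.5]
width: 34.1
grasp_force: 30.0
```

```bash
python3 - <<'E'
from h import *
np.set_printoptions(precision=2,suppress=True)
o=ctrl.get_obs(); print(o["t"],o["ee_pos"],o["ft_force"])
T=o["ee_pos"]; a=np.radians(-18.9); X=np.array([np.cos(a),np.sin(a),0]);Y=np.array([-np.sin(a),np.cos(a),0])
d=shot("side"); x0,y0,x1,y1=285,165,375,240; s=8
e=cv2.resize(d["image"][y0:y1,x0:x1],None,fx=s,fy=s,interpolation=cv2.INTER_CUBIC)
def dot(P,c):
    for q in (proj(d,P)-[x0-.5,y0-.5])*s: cv2.circle(e,tuple(int(v) for v in q),2,c,-1)
dot([T+X*i*10+Y*10+[0,0,z] for i in(-1,1) for z in(-32.3,-6.3)],(0,255,0))
M=np.array([497.7,-138.9,74])
dot([M+X*i*24+Y*j*24 for i in(-1,1) for j in (-1,1)],(255,0,0))
save("crop5.png",e)
E
```

```text
12.6167 [ 498.24 -138.93  115.84] [ 0.46  0.18 -1.46]
```

View pics/crop5.png

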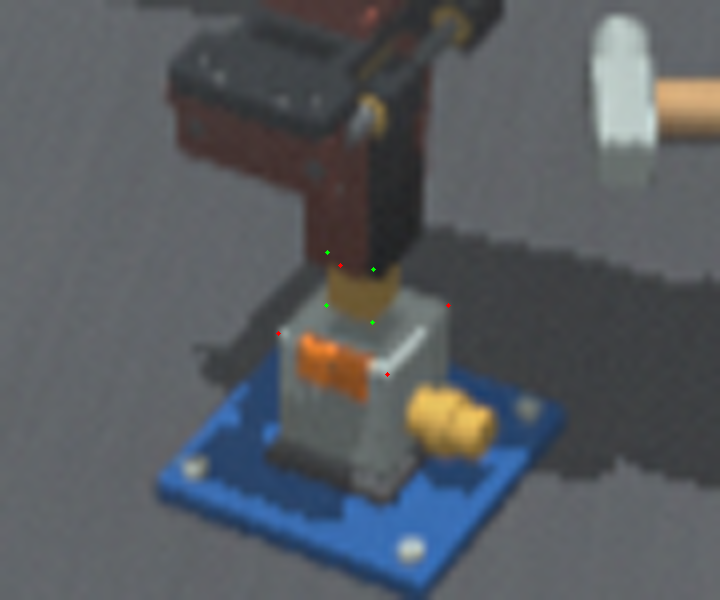

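Emit:
move_arm(steps=[[[0, 0, 0.04], 0, 0.7], [[0, 0, 0.04], 0, 0.7], [[0, 0, 0.04], 0, 0.7], [[0, 0, 0.04], 0, 0.7], [[0, 0, 0.04], 0, 0.7], [[0, 0, 0.04], 0, 0.7], [[0, 0, 0.04], 0, 0.7], [[0, 0, 0.04], 0, 0.7]])

```text
t: 13.33
ee_pos: [498.5, -138.6, 108.6]
orientation: [-3.099, 0.518, 0.0]
ft_force: [0.2, 0.4, -1.8]
width: 33.4
grasp_force: 30.0
```

Emit:
move_arm(steps=[[[0, 0, 0.04], 0, 0.7], [[0, 0, 0.04], 0, 0.7], [[0, 0, 0.04], 0, 0.7]])

```text
t: 13.58
ee_pos: [498.5, -138.6, 105.6]
orientation: [-3.099, 0.518, 0.0]
ft_force: [-0.3, 0.6, -2.0]
width: 34.0
grasp_force: 30.0
```

Emit:
move_arm(steps=[[[0, 0, 0.04], 0, 0.7], [[0, 0, 0.04], 0, 0.7], [[0, 0, 0], 0, 0.7]])

```text
t: 13.83
ee_pos: [498.4, -138.6, 103.5]
orientation: [-3.098, 0.518, 0.001]
ft_force: [0.0, -0.6, -1.5]
width: 33.6
grasp_force: 30.0
```

Emit:
move_arm(steps=[[[0, 0, 0.04], 0, 0.7], [[0, 0, 0.04], 0, 0.7], [[0, 0, 0], 0, 0.7]])

```text
t: 14.08
ee_pos: [498.5, -138.6, 101.5]
orientation: [-3.099, 0.518, 0.0]
ft_force: [0.2, -0.2, -2.8]
width: 34.1
grasp_force: 30.0
```

Emit:
move_arm(steps=[[[0, 0, 0.04], 0, 0.7], [[0, 0, 0.04], 0, 0.7], [[0, 0, 0], 0, 0.7]])

```text
t: 14.33
ee_pos: [498.5, -138.6, 99.5]
orientation: [-3.099, 0.518, 0.0]
ft_force: [0.6, -0.2, -1.8]
width: 34.0
grasp_force: 30.0
```

Emit:
move_arm(steps=[[[0, 0, 0.04], 0, 0.7], [[0, 0, 0.04], 0, 0.7], [[0, 0, 0], 0, 0.7]])

```text
t: 14.58
ee_pos: [498.5, -138.6, 97.5]
orientation: [-3.099, 0.518, 0.0]
ft_force: [-0.9, 0.2, -1.3]
width: 33.8
grasp_force: 30.0
```

Emit:
move_arm(steps=[[[0, 0, 0.04], 0, 0.7], [[0, 0, 0.04], 0, 0.7], [[0, 0, 0.04], 0, 0.7], [[0, 0, 0], 0, 0.7]])

```text
t: 14.92
ee_pos: [498.5, -138.6, 94.5]
orientation: [-3.099, 0.518, 0.0]
ft_force: [-0.8, -0.9, -1.9]
width: 33.9
grasp_force: 30.0
```

Emit:
move_arm(steps=[[[0, 0, 0.04], 0, 0.7], [[0, 0, 0.04], 0, 0.7], [[0, 0, 0.04], 0, 0.7], [[0, 0, 0], 0, 0.7]])

```text
t: 15.25
ee_pos: [498.5, -138.6, 91.5]
orientation: [-3.099, 0.518, 0.0]
ft_force: [-0.4, -0.5, -2.1]
width: 34.1
grasp_force: 30.0
```

Emit:
move_arm(steps=[[[0, 0, 0.04], 0, 0.7], [[0, 0, 0.04], 0, 0.7], [[0, 0, 0.04], 0, 0.7], [[0, 0, 0], 0, 0.7]])

```text
t: 15.58
ee_pos: [498.5, -138.6, 88.4]
orientation: [-3.099, 0.518, 0.0]
ft_force: [-0.6, -0.6, -2.7]
width: 33.7
grasp_force: 30.0
```

Emit:
move_arm(steps=[[[0, 0, 0.04], 0, 0.7], [[0, 0, 0.04], 0, 0.7], [[0, 0, 0], 0, 0.7]])

```text
t: 15.83
ee_pos: [498.5, -138.6, 86.7]
orientation: [-3.099, 0.518, 0.0]
ft_force: [-1.7, 0.6, 0.8]
width: 33.9
grasp_force: 30.0
```

Emit:
move_arm(steps=[[[0, 0, 0.04], 0, 0.7], [[0, 0, 0.04], 0, 0.7], [[0, 0, 0], 0, 0.7]])

```text
t: 16.08
ee_pos: [498.5, -138.7, 84.7]
orientation: [3.099, -0.518, 0.0]
ft_force: [-1.6, 0.3, 2.9]
width: 34.0
grasp_force: 30.0
```

Emit:
move_arm(steps=[[[0, 0, 0.04], 0, 0.7], [[0, 0, 0], 0, 0.7]])

```text
t: 16.25
ee_pos: [498.5, -138.6, 83.7]
orientation: [-3.099, 0.518, -0.0]
ft_force: [-2.0, 0.7, 3.2]
width: 33.9
grasp_force: 30.0
```

Emit:
move_arm(steps=[[[0, 0, 0.04], 0, 0.7], [[0, 0, 0.04], 0, 0.7], [[0, 0, 0], 0, 0.7]])

```text
t: 16.5
ee_pos: [498.5, -138.7, 81.6]
orientation: [-3.099, 0.518, 0.0]
ft_force: [-3.2, 0.2, 2.7]
width: 34.1
grasp_force: 30.0
```

Emit:
move_arm(steps=[[[0, 0, 0.04], 0, 0.7], [[0, 0, 0], 0, 0.7]])

```text
t: 16.67
ee_pos: [498.5, -138.6, 80.8]
orientation: [-3.099, 0.518, 0.0]
ft_force: [-3.7, 0.9, 6.1]
width: 34.0
grasp_force: 30.0
```

Emit:
move_arm(steps=[[[0, 0, 0.03], 0, 0.7], [[0, 0, 0], 0, 0.7]])

```text
t: 16.83
ee_pos: [498.6, -138.7, 80.8]
orientation: [3.099, -0.518, 0.0]
ft_force: [-6.0, 2.3, 14.2]
width: 33.7
grasp_force: 30.0
```

Emit:
move_arm(steps=[[[0, 0, 0], 0, 0.62], [[0, 0, 0], 0, 0.6], [[0, 0, 0], 0, 0.58], [[0, 0, 0], 0, 0.56], [[0, 0, 0], 0, 0.54], [[0, 0, 0], 0, 0.54]])

```text
t: 17.33
ee_pos: [499.7, -138.5, 80.3]
orientation: [-3.098, 0.518, -0.004]
ft_force: [0.1, 1.7, 3.3]
width: 40.5
grasp_force: 2.3
```

Emit:
move_arm(steps=[[[0, 0, 0], 0, 0.52], [[0, 0, 0], 0, 0.48], [[0, 0, 0], 0, 0.44], [[0, 0, 0], 0, 0.4], [[0, 0, 0], 0, 0.4]])

```text
t: 17.75
ee_pos: [498.5, -138.8, 79.8]
orientation: [3.098, -0.518, -0.0]
ft_force: [-0.1, -0.8, 0.0]
width: 52.6
grasp_force: 0.0
```

Emit:
move_arm(steps=[[[0, 0, 0], 0, 0.2], [[0, 0, 0], 0, 0], [[0, 0, 0], 0, 0], [[0, 0, 0], 0, 0], [[0, 0, -0.3], 0, 0], [[0, 0, -0.6], 0, 0], [[0, 0, -0.9], 0, 0], [[0, 0, -0.9], 0, 0], [[0, 0, -0.9], 0, 0], [[0, 0, -0.9], 0, 0], [[0, 0, -0.6], 0, 0], [[0, 0, 0], 0, 0]])

```text
t: 18.75
ee_pos: [500.5, -139.2, 211.1]
orientation: [3.098, -0.518, 0.01]
ft_force: [0.2, -0.5, 0.2]
width: 87.8
grasp_force: 0.0
```

```bash
python3 - <<'E'
from h import *
o=ctrl.get_obs(); print(o["t"],o["ee_pos"],o["ft_force"])
a=np.radians(-18.9); X=np.array([np.cos(a),np.sin(a),0]);Y=np.array([-np.sin(a),np.cos(a),0])
d=shot("side"); x0,y0,x1,y1=280,150,380,225; s=8
e=cv2.resize(d["image"][y0:y1,x0:x1],None,fx=s,fy=s,interpolation=cv2.INTER_CUBIC)
def dot(P,c):
    for q in (proj(d,P)-[x0-.5,y0-.5])*s: cv2.circle(e,tuple(int(v) for v in q),2,c,-1)
M=np.array([498.4,-138.7,74.3])
dot([M+X*i*9+Y*22.5+[0,0,z] for i in(-1,1) for z in(13,33)],(0,255,0))
dot([M+X*i*17+Y*17+[0,0,z] for i in(-1,1) for z in(0,42)],(0,0,255))
save("crop6.png",e)
E
```

```text
18.75 [ 500.51173543 -139.22333095  211.13676463] [ 0.235407   -0.48099857  0.16219061]
```

View pics/crop6.png

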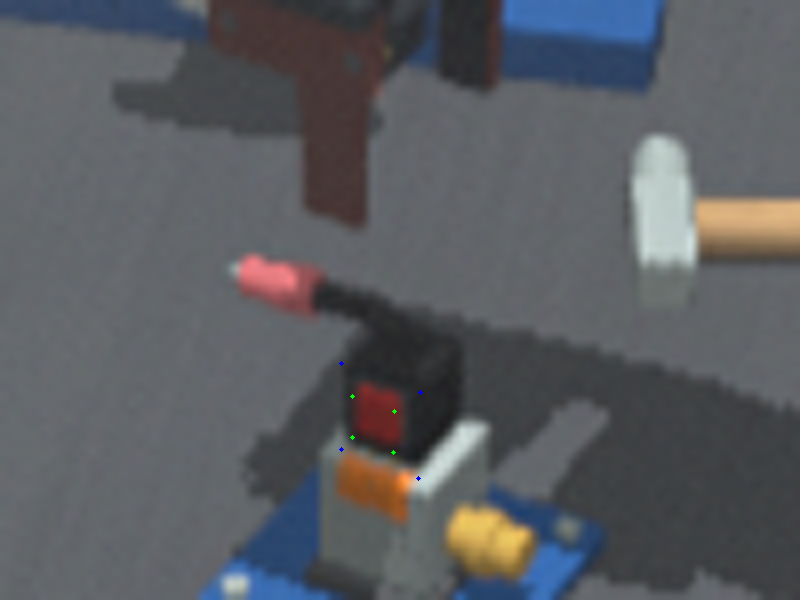

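```bash
python3 - <<'E'
from h import *
np.set_printoptions(precision=2,suppress=True)
d=shot("side"); new=d["image"]; old=cv2.imread("pics/side0.png")[:,:,::-1].copy()
def cen(im,box):
    x0,y0,x1,y1=box; k=im[y0:y1,x0:x1].astype(float); R,G,B=k[...,0],k[...,1],k[...,2]
    out=[]
    sat=(R-B)/(R+1); hue=(G-B)/(R-B+1)
    for m in ((hue<.22)&(R>70)&(sat>.45),(hue>.25)&(hue<.65)&(R>110)&(sat>.6)):
        n,l,s,c=cv2.connectedComponentsWithStats(m.astype(np.uint8)); 
        if n<2: out.append(None);continue
        j=1+np.argmax(s[1:,4]); out.append((c[j]+[x0,y0],s[j].tolist()))
    return out
a8=np.radians(8.1);am=np.radians(-18.9)
def pr(A,a,ztop,z=0,b=22.5):
    Y=np.array([-np.sin(a),np.cos(a),0]);A=np.array([*A,ztop]); return proj(d,[A+Y*b+[0,0,23+z],A+Y*24+[0,0,-8]])
for nm,im,box,A,a,zt in(("pink0",old,(266,280,292,312),(569.4,229.9),a8,50),("white0",old,(272,250,298,280),(586.3,111.1),a8,50),("now",new,(318,194,336,217),(498.4,-138.7),am,74.3)):
    c=cen(im,box); p=pr(A,a,zt); print(nm,c,"obs d",c[0][0]-c[1][0],"pred d",p[0]-p[1], "pred if z+1.5",np.subtract(*pr(A,a,zt,1.5)),"z+3,pressed",np.subtract(*pr(A,a,zt,3,17)))
E
```

```text
pink0 [(array([276.24, 295.14]), [7, 12, 8, 8, 51]), (array([276.98, 303.65]), [6, 21, 11, 6, 62])] obs d [-0.75 -8.51] pred d [-0.53 -8.21] pred if z+1.5 [-0.56 -8.59] z+3,pressed [ -0.35 -10.57]
white0 [(array([281.04, 262.13]), [6, 9, 7, 7, 45]), (array([281.63, 270.63]), [5, 18, 10, 6, 57])] obs d [-0.59 -8.5 ] pred d [-0.44 -8.18] pred if z+1.5 [-0.46 -8.56] z+3,pressed [ -0.27 -10.36]
now [(array([326.97, 201.19]), [7, 4, 5, 7, 31]), (array([326.82, 210.61]), [5, 14, 8, 7, 38])] obs d [ 0.15 -9.41] pred d [ 0.35 -8.13] pred if z+1.5 [ 0.35 -8.51] z+3,pressed [ 1.27 -9.9 ]<stdin>:7: RuntimeWarning: divide by zero encountered in divide
<stdin>:7: RuntimeWarning: invalid value encountered in divide
```

Emit:
move_arm(steps=[[[0, 0.5, -0.5], 0, 0], [[0, 1, -0.5], 0, 0], [[0, 1, 0], 0, 0], [[0, 1, 0], 0, 0], [[0, 1, 0], 0, 0], [[0, 1, 0], 0, 0], [[0, 1, 0], 0, 0], [[0, 1, 0], 0, 0], [[0, 0.5, 0], 0, 0], [[0, 0, 0], 0, 0]])

```text
t: 19.68
ee_pos: [432.3, -329.2, 231.1]
orientation: [-3.097, 0.522, 0.003]
ft_force: [0.4, 0.2, -1.0]
width: 87.6
grasp_force: 0.0
```

```bash
python3 - <<'E'
from h import *
np.set_printoptions(precision=2,suppress=True)
print(ctrl.get_obs()["t"])
im=np.zeros((600,800,3),np.uint8)
am=np.radians(-18.9);X=np.array([np.cos(am),np.sin(am),0]);Y=np.array([-np.sin(am),np.cos(am),0]); A=np.array([498.4,-138.7,74.3])
for i,(c,b) in enumerate(dict(top=(375,195,425,270),side=(300,165,350,240)).items()):
    d=shot(c);x0,y0,x1,y1=b
    im[:,i*400:i*400+400]=cv2.resize(d["image"][y0:y1,x0:x1],None,fx=8,fy=8,interpolation=cv2.INTER_CUBIC)
    for z,col in((0,(0,255,0)),(7,(255,0,255))):
        for q in (proj(d,[A+Y*22.5+X*s*9+[0,0,23+t+z] for s in(-1,1) for t in(-10,10)])-[x0-.5,y0-.5])*8: cv2.circle(im,(int(q[0])+400*i,int(q[1])),2,col,-1)
    k=d["image"].astype(float)+1e-3; R,G,B=k[...,0],k[...,1],k[...,2]; sat=(R-B)/(R+1);hue=(G-B)/(np.abs(R-B)+1)
    for m in ((hue<.22)&(R>70)&(sat>.45),(hue>.25)&(hue<.65)&(R>110)&(sat>.6)):
        k2=np.zeros(m.shape,np.uint8); 
        if c=="side": k2[190:217,316:337]=m[190:217,316:337]
        else: k2[215:262,378:395]=m[215:262,378:395]
        n,l,s,cc=cv2.connectedComponentsWithStats(k2)
        if n>1: j=1+np.argmax(s[1:,4]); print(c,cc[j],s[j])
save("crop7.png",im)
E
```

```text
19.6833
top [392.85 236.05] [391 232   4   8  20]
top [392. 232.] [392 232   1   1   1]
side [326.84 201.32] [324 198   6   8  37]
side [326.61 210.46] [323 207   8   8  41]
```

View pics/crop7.png

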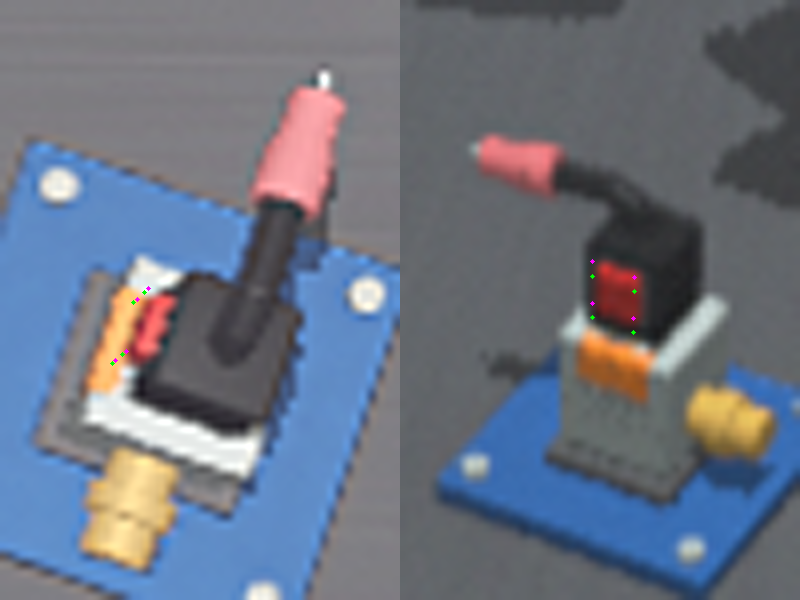

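```bash
python3 -c "
from workcell import ctrl
print(ctrl.get_obs()['t'],ctrl.close_job())"
```

```text
the job is handed in; nothing more can be done
19.7833 None
```

The pink-cupped head is in the blue mount's socket and the job was handed in at t = 19.8 s, but the judge returned no verdict. It was pushed down until its shoulder met the mouth, and the pictures and the feel on release show it clipped in with its button out; I did not tug it to check.

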